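# Prop open the snack bin for scooping

### The job

Two snack bins with hinged lids stand on the shop counter. Open the wider one: raise its lid by the steel pull until the sprung stay inside snaps up under it, then let the lid down gently onto the stay, so that it stays propped open by itself and a hand is free to scoop. Leave the narrower bin shut.

Things in the scene. Friction and masses are not known exactly. Their poses are not given: they have to be found in the camera images.
- wide_pull (a point): Middle of the steel grip bar of the wide bin's lid: round, 12 diameter, 90 long, parallel to the hinge, held by two end legs 45 out from the lid's front edge (39 clear gap), in the lid's plane; the tub's front wall is flush under that edge. Shut, the bar is level, 123.5 above the counter. Axes move with the lid: x from bar to hinge, y along the bar, z out of the lid's top.
- wide_lid (a joint): Blue lid (6 thick, 0.4 kg) of the wide white tub (170 deep, 250 wide, 120 high, fixed). Rad: 0 shut, grows as the front edge rises, stops at 1.40. Hinge line 215 from the bar's middle along its +x, 3 along -z. Nearly free hinge: let go, it falls shut unless the stay holds it. The stay snaps up past about 1.12 (raise to 1.2 to 1.3); lowered then, the lid rests on it at about 0.99.
- wide_stay (a joint): Stay: thin 90 mm steel arm with a black roller tip, pivoted inside the wide bin near the top of its left (+y) wall. Rad: near 0 folded under the shut lid; a light spring lifts it by itself as the lid rises, to its stop at 0.95, where it carries the lid. It needs no touching. If the lid is let down before it has snapped up to about 0.9, it folds down again.
- narrow_lid (a joint): Lid of the narrow bin: same tub, lid and pull as the wide one but 150 wide, beside it; either may be on the left. Rad: 0 shut, grows as it opens. To be left shut.

How it is judged:
By the outcome, as a careful person would: the job done as asked, in the order asked, and still so for the second after the job is handed in, with the robot touching nothing.
It also fails if it takes over 38 s, if anything falls off the work surface, if the arm or the gripper's body presses on something with over 40 N, if the wrist force passes 120 N, or if a joint passes its speed limit or range.

### The arm

A 6-joint arm with a two-finger parallel gripper is mounted at the origin on the work surface. World frame = base frame: x ahead of the robot, y to its left, z up, the work surface at z = 0. Lengths are in m, angles in rad, forces in N, time in s.
With the tool pointing down it reaches from about 0.225 to 0.875 m from the base axis. Payload 3.4 kg.
Tool frame: the origin (TCP) lies on the centre line of the jaws, within the pads' length; the fingertips stand 17 mm ahead of it and the grasp point (between the pads) lies 2 mm behind it; z points along the fingers, y is the line along which they close (so a half turn about z gives the same grasp; the last joint's range is limited). The gripper opens to 85 mm and grips with 20 to 120 N. Pads are 22 mm wide; open, the fingers measure 114 mm over their backs; the gripper's body (76 mm by 85 mm) begins 54 mm behind the grasp point. The pads swing forward as they close: fully open they stand 13 mm farther back than shut.
Start: joints at [0.988, 0.276, 1.505, -0, 1.361, -0.121], TCP at [0.256, 0.515, 0.248] pointing down, gripper open.
Joint ranges: [-2.89, 2.89], [-0.75, 2.08], [0.22, 2.7], [-1.18, 4.32], [0.11, 2.71], [-2.7, 2.7]. Speed limits (rad/s): [2.57, 2.57, 3.14, 3.14, 3.14, 3.14].

### API

Orientations are given as a unit quaternion [w, x, y, z].
In Python, from rig import manip gives the robot as it stands.
- The arm moves only by the tool move_arm, never from a script. Its argument "steps" is one flat list of numbers, 7 for each row, row after row: the turn, a rotation vector about the world's x, y, z normalised to -1 to 1, where 1 is 360 degrees, then the shift along the world's x, y, z normalised to -1 to 1, where 1 is 1 m, then the opening, from -1 (shut) to 1 (fully open). A call has exactly 10 rows; each row is the pose to reach, as a shift and turn from the pose commanded when the call began, turning the shorter way round; what a row does not reach only later rows make up. A row lasts 1/10 s, in which the tool goes at most 50 mm and 8.59 degrees, less where a joint would pass 70% of its speed; a pose out of reach is approached as far as the arm can. A call with a number of a shift or a turn outside -1 to 1 is refused whole. A call with a gripper value outside its range is refused whole. The fingers move at their own pace and stop on an object; "squeeze" is the grip in N (left out, the last holds). Time passes only in rows, so rows that repeat a pose let the fingers close, or fill a call up. It gives the time, the measured TCP pose, the force, the opening and the grip force at its end, in the units of the state.
- manip.get_state(): the state, without advancing time (a new reading comes with each control period).
- manip.get_image(name): name is "scene" or "top" or "wrist"; returns a dict with "pixels" (420x560x3 uint8, blue, green, red), "fx", "fy", "cx", "cy" (pixels), "D" ([k1, k2, p1, p2, k3] as OpenCV has them; the pictures are not rectified), "R" (3x3) and "t" (3): a world point X has camera coordinates R X + t. Camera axes: x right, y down, z forward; pixel columns grow to the right and rows downward; lengths in m; the calibration is good to about 2 mm. A picture is of the moment at which its call begins. There is no depth.
- manip.sign_off(): hands the job in; it is judged then, once.
The state is a dict: "clock": time; "qpos": joint angles; "qd": joint speeds; "effort": joint torques, N m; "position": TCP position; "ee_rot": TCP orientation; "contact_force": force on the tool from outside, world axes, zero at the start; "moment": the same for the moment, N m; "width": finger opening in m; "gripper_force": force on a finger pad.
Only numpy, scipy, OpenCV 4.12 (cv2) and the standard library are available. Lean on these libraries where they do the work, as an engineer would, in place of code of your own. Each camera call takes 0.05 s, during which the arm holds its last target. There are 200 camera calls.

## Working session

There is one attempt and no reset: what is moved stays moved. The work goes in short steps, Python scripts to look and compute and a tool call to move; the robot and the scene stay as the last step left them, time stands still between calls to the robot, and variables do not carry over. Pictures are saved under pics/ and viewed, at most 10 in all, crops included, and the job is handed in when it is done.

Besides the shell and the picture viewer there is one more tool, called after "Emit:" as name(argument=value, ...) on one line, values as JSON. move_arm: Moves the arm, as the interface text tells. Scaled input: -1 to 1 covers 1 m each way for a shift and 360 degrees each way for a turn. Its arguments: {"type":"object","properties":{"steps":{"type":"array"},"squeeze":{"type":"number"}},"required":["steps"]}

```bash
mkdir -p pics
python3 - <<'E'
from rig import manip
import cv2,pickle
d={n:manip.get_image(n) for n in("scene","top")}
pickle.dump(d,open("im.pkl","wb"))
import numpy as np
for n in d: cv2.imwrite(f"pics/{n}.png",d[n]["pixels"])
s=manip.get_state();print({k:np.round(v,3) for k,v in s.items()})
E
```

```text
{'clock': np.float64(0.1), 'qpos': array([ 0.988,  0.277,  1.506, -0.   ,  1.361, -0.121]), 'qd': array([-0.   , -0.003, -0.001,  0.002,  0.002, -0.002]), 'effort': array([ 1.0000e-03, -4.1769e+01, -2.4640e+01, -0.0000e+00,  6.0000e-03,
        0.0000e+00]), 'position': array([0.256, 0.514, 0.248]), 'ee_rot': array([-0.   ,  0.229,  0.973, -0.001]), 'contact_force': array([ 0.413, -0.269,  0.625]), 'moment': array([-0.063,  0.016,  0.019]), 'gripper_force': np.float64(0.0), 'width': np.float64(0.086)}
```

View pics/top.png

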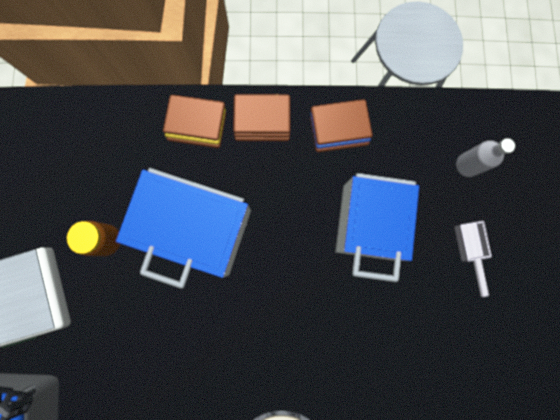

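View pics/scene.png

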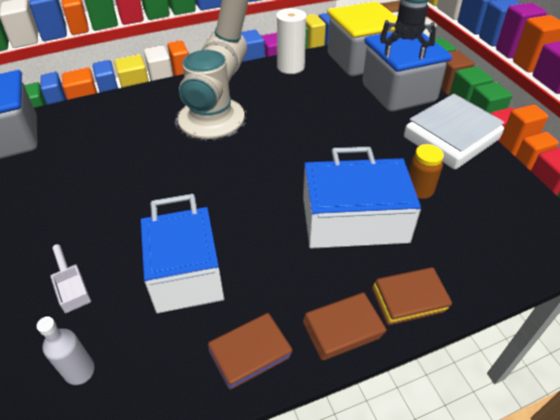

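The top view shows the wide bin on the left: its lid is centred near (185,222) and its grip bar runs from about (142,273) to (184,286). The narrow bin is on the right. The scene view agrees, with the pulls facing the robot.

```bash
cat > h.py <<'E'
import numpy as np,cv2
def ray(I,p):
    K=np.array([[I["fx"],0,I["cx"]],[0,I["fy"],I["cy"]],[0,0,1]])
    u=cv2.undistortPoints(np.float64(p).reshape(-1,1,2),K,np.array(I["D"])).reshape(-1,2)
    R=np.array(I["R"]);t=np.array(I["t"]).ravel()
    return -R.T@t,np.c_[u,np.ones(len(u))]@R
def onz(I,p,z):
    c,d=ray(I,p);return c+d*((z-c[2])/d[:,2])[:,None]
E
python3 - <<'E'
from h import *
import pickle
d=pickle.load(open("im.pkl","rb"));I=d["top"];im=I["pixels"]
hsv=cv2.cvtColor(im,cv2.COLOR_BGR2HSV)
m=cv2.inRange(hsv,(100,150,120),(125,255,255));m=cv2.morphologyEx(m,cv2.MORPH_OPEN,np.ones((3,3)))
cs=[c for c in cv2.findContours(m,0,2)[0] if cv2.contourArea(c)>2000]
for c in cs:
    h=cv2.convexHull(c);q=cv2.approxPolyDP(h,8,True).reshape(-1,2)
    w=onz(I,q,.126);print(q.tolist(),w.round(3).tolist(),np.linalg.norm(w-np.roll(w,-1,0),axis=1).round(3))
# bar mask: grey bright pixels in ROI in front of wide lid
g=(hsv[...,1]<70)&(hsv[...,2]>120);r=np.zeros_like(g);r[245:295,130:200]=1
g=(g&r).astype(np.uint8)*255
n,l,s,c=cv2.connectedComponentsWithStats(g);print(s)
k=1+s[1:,4].argmax();pts=np.argwhere(l==k)[:,::-1]
W=onz(I,pts,.1235);np.save("barpix.npy",W);rr=cv2.minAreaRect(W[:,:2].astype(np.float32)*1000);print(rr,cv2.boxPoints(rr))
print(ray(I,[[280,210]])[0])
E
```

```text
[[353, 177], [418, 185], [411, 260], [345, 250]] [[0.668, -0.158, 0.126], [0.651, -0.306, 0.126], [0.482, -0.284, 0.126], [0.504, -0.137, 0.126]] [0.149 0.17  0.148 0.165]
[[142, 170], [246, 203], [222, 276], [116, 241]] [[0.683, 0.319, 0.126], [0.608, 0.082, 0.126], [0.448, 0.133, 0.126], [0.523, 0.37, 0.126]] [0.248 0.169 0.248 0.168]
[[     0      0    560    420 234687]
 [   140    247     52     41    513]]
((466.7038879394531, 258.06048583984375), (103.06517791748047, 64.25312042236328), 72.3858642578125) [[420.48953 218.66559]
 [481.7302  199.22229]
 [512.9182  297.45538]
 [451.67758 316.89868]]
[0.48495902 0.02219107 1.02090957]
```

Emit:
move_arm(steps=[0, 0, -0.0226, 0.02, -0.025, 0, 0, 0, 0, -0.045, 0.04, -0.05, 0, 0, 0, 0, -0.0677, 0.06, -0.08, 0, 0, 0, 0, -0.09, 0.08, -0.11, 0, 0, 0, 0, -0.1128, 0.1, -0.14, 0, 0, 0, 0, -0.1354, 0.12, -0.17, 0, 0, 0, 0, -0.158, 0.14, -0.2, 0, 0, 0, 0, -0.1805, 0.16, -0.225, 0, 0, 0, 0, -0.203, 0.18, -0.24, 0, 0, 0, 0, -0.2256, 0.187, -0.249, 0, 0], squeeze=30)

```text
clock: 1.1
position: [0.4449, 0.2642, 0.2479]
ee_rot: [0.0, 0.81, 0.587, 0.0]
contact_force: [-0.9, 0.3, 0.3]
width: 0.0426
gripper_force: 0.0
```

Run:
```python
from rig import manip
from h import *
I=manip.get_image("wrist");cv2.imwrite("pics/w1.png",I["pixels"])
s=manip.get_state();print({k:np.round(s[k],3) for k in("clock","position","ee_rot","width","contact_force","qpos")})
for X in ([.4426,.2651,.1235],[.4426+.0136,.2651+.0429,.1235],[.4426-.0136,.2651-.0429,.1235]):
    K=np.array([[I["fx"],0,I["cx"]],[0,I["fy"],I["cy"]],[0,0,1]])
    print(cv2.projectPoints(np.array([X]),cv2.Rodrigues(np.array(I["R"]))[0],np.array(I["t"]).ravel(),K,np.array(I["D"]))[0].ravel().round(1))
```

```text
{'clock': np.float64(1.15), 'position': array([0.445, 0.263, 0.248]), 'ee_rot': array([ 0.001,  0.811,  0.585, -0.   ]), 'width': np.float64(0.043), 'contact_force': array([ 0.548, -1.619, -0.592]), 'qpos': array([ 0.401,  0.189,  1.624, -0.002,  1.328,  0.722])}
[269.7 205.5]
[269.  153.2]
[270.4 252.6]
```

View pics/w1.png

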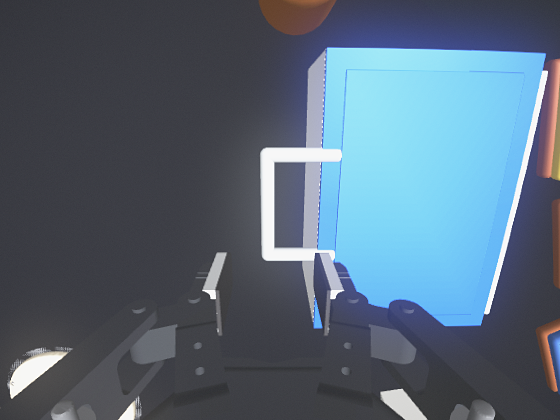

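The wrist view shows the bar vertical at col 268, rows 148–260. That is within 2 px of the prediction and lies on the jaw centre line, so I'll descend and grip.

Emit:
move_arm(steps=[0, 0, 0, -0.002, 0.001, -0.04, 0, 0, 0, 0, -0.002, 0.001, -0.08, 0, 0, 0, 0, -0.002, 0.001, -0.11, 0, 0, 0, 0, -0.002, 0.001, -0.1265, 0, 0, 0, 0, -0.002, 0.001, -0.1265, 0, 0, 0, 0, -0.002, 0.001, -0.1265, -0.4, 0, 0, 0, -0.002, 0.001, -0.1265, -1, 0, 0, 0, -0.002, 0.001, -0.1265, -1, 0, 0, 0, -0.002, 0.001, -0.1265, -1, 0, 0, 0, -0.002, 0.001, -0.1265, -1], squeeze=30)

```text
clock: 2.15
position: [0.4411, 0.2676, 0.123]
ee_rot: [-0.001, 0.807, 0.59, 0.001]
contact_force: [-3.7, 3.0, 6.0]
width: 0.0108
gripper_force: 29.7
```

Run:
```python
import numpy as np
def P(t): 
    h=.215*(1-np.cos(t))+.003*np.sin(t); return np.array([.953*h,-.303*h,.215*np.sin(t)+.003*(np.cos(t)-1)])
for a,b in((0,.65),(.65,1.26),(1.26,.97)):
    print(a,b)
    for k in range(1,11): print((P(a+(b-a)*k/10)-P(a)).round(4).tolist())
```

```text
0 0.65
[0.0006, -0.0002, 0.014]
[0.0021, -0.0007, 0.0278]
[0.0044, -0.0014, 0.0416]
[0.0076, -0.0024, 0.0552]
[0.0116, -0.0037, 0.0685]
[0.0165, -0.0052, 0.0815]
[0.0221, -0.007, 0.0942]
[0.0285, -0.0091, 0.1064]
[0.0357, -0.0113, 0.1182]
[0.0435, -0.0138, 0.1295]
0.65 1.26
[0.008, -0.0025, 0.0101]
[0.0166, -0.0053, 0.0196]
[0.0257, -0.0082, 0.0286]
[0.0353, -0.0112, 0.037]
[0.0454, -0.0144, 0.0447]
[0.0559, -0.0178, 0.0518]
[0.0668, -0.0212, 0.0582]
[0.078, -0.0248, 0.0639]
[0.0896, -0.0285, 0.0689]
[0.1014, -0.0323, 0.0731]
1.26 0.97
[-0.0057, 0.0018, -0.0019]
[-0.0113, 0.0036, -0.004]
[-0.0168, 0.0053, -0.0062]
[-0.0223, 0.0071, -0.0087]
[-0.0277, 0.0088, -0.0112]
[-0.033, 0.0105, -0.014]
[-0.0383, 0.0122, -0.0169]
[-0.0434, 0.0138, -0.02]
[-0.0485, 0.0154, -0.0232]
[-0.0535, 0.017, -0.0266]
```

Emit:
move_arm(steps=[0, 0, 0, 0.001, 0, 0.014, -1, 0, 0, 0, 0.002, -0.001, 0.028, -1, 0, 0, 0, 0.0045, -0.0015, 0.0415, -1, 0, 0, 0, 0.0075, -0.0025, 0.055, -1, 0, 0, 0, 0.0115, -0.0035, 0.0685, -1, 0, 0, 0, 0.0165, -0.005, 0.0815, -1, 0, 0, 0, 0.022, -0.007, 0.094, -1, 0, 0, 0, 0.0285, -0.009, 0.1065, -1, 0, 0, 0, 0.0355, -0.0115, 0.118, -1, 0, 0, 0, 0.0435, -0.014, 0.1295, -1])

```text
clock: 3.15
position: [0.4815, 0.2544, 0.2518]
ee_rot: [-0.003, 0.807, 0.59, -0.002]
contact_force: [-7.8, 5.4, 3.0]
width: 0.0111
gripper_force: 29.2
```

Emit:
move_arm(steps=[0, 0, 0, 0.008, -0.0025, 0.01, -1, 0, 0, 0, 0.0165, -0.0055, 0.0195, -1, 0, 0, 0, 0.0255, -0.008, 0.0285, -1, 0, 0, 0, 0.0355, -0.011, 0.037, -1, 0, 0, 0, 0.0455, -0.0145, 0.0445, -1, 0, 0, 0, 0.056, -0.018, 0.052, -1, 0, 0, 0, 0.067, -0.021, 0.058, -1, 0, 0, 0, 0.078, -0.025, 0.064, -1, 0, 0, 0, 0.0895, -0.0285, 0.069, -1, 0, 0, 0, 0.1015, -0.0325, 0.073, -1])

```text
clock: 4.15
position: [0.5855, 0.2206, 0.3278]
ee_rot: [-0.0, 0.807, 0.59, 0.001]
contact_force: [-5.2, 1.5, 11.9]
width: 0.011
gripper_force: 31.5
```

Run:
```python
from rig import manip
from h import *
a=manip.get_image("scene")["pixels"][100:270,250:470]
b=manip.get_image("top")["pixels"][150:320,90:310]
cv2.imwrite("pics/up.png",cv2.resize(np.hstack([a,b]),None,fx=1.8,fy=1.8))
s=manip.get_state();print({k:np.round(s[k],3) for k in("clock","position","width","contact_force")})
```

```text
{'clock': np.float64(4.25), 'position': array([0.588, 0.22 , 0.328]), 'width': np.float64(0.011), 'contact_force': array([-3.699,  1.092, 12.334])}
```

View pics/up.png

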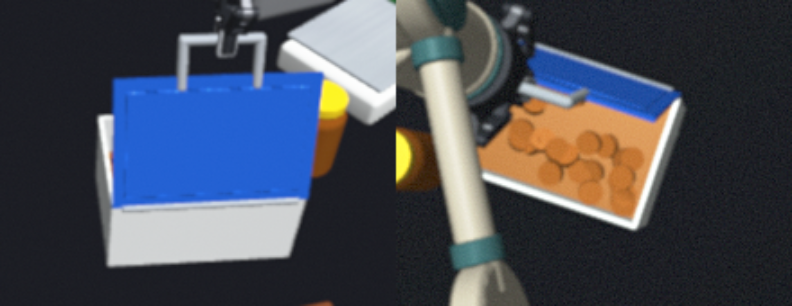

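The lid is up at about 1.27 rad and the bar is still gripped; the arm hides the stay. I'll pause for the spring, then lower gently.

Emit:
move_arm(steps=[0, 0, 0, 0, 0, 0, -1, 0, 0, 0, 0, 0, 0, -1, 0, 0, 0, 0, 0, 0, -1, 0, 0, 0, -0.0055, 0.002, -0.002, -1, 0, 0, 0, -0.0115, 0.0035, -0.004, -1, 0, 0, 0, -0.017, 0.0055, -0.006, -1, 0, 0, 0, -0.0225, 0.007, -0.0085, -1, 0, 0, 0, -0.0275, 0.009, -0.011, -1, 0, 0, 0, -0.033, 0.0105, -0.014, -1, 0, 0, 0, -0.038, 0.012, -0.017, -1])

```text
clock: 5.25
position: [0.5479, 0.2329, 0.3099]
ee_rot: [0.0, 0.807, 0.59, 0.002]
contact_force: [-3.9, 1.4, 9.4]
width: 0.0107
gripper_force: 32.1
```

Emit:
move_arm(steps=[0, 0, 0, -0.001, 0.0005, -0.0005, -1, 0, 0, 0, -0.0025, 0.001, -0.0015, -1, 0, 0, 0, -0.004, 0.0015, -0.002, -1, 0, 0, 0, -0.005, 0.0015, -0.003, -1, 0, 0, 0, -0.0065, 0.002, -0.004, -1, 0, 0, 0, -0.0075, 0.0025, -0.0045, -1, 0, 0, 0, -0.009, 0.003, -0.0055, -1, 0, 0, 0, -0.01, 0.003, -0.006, -1, 0, 0, 0, -0.01, 0.003, -0.006, -1, 0, 0, 0, -0.01, 0.003, -0.006, -1])

```text
clock: 6.25
position: [0.5377, 0.2362, 0.3034]
ee_rot: [-0.0, 0.807, 0.59, 0.001]
contact_force: [-4.0, 2.5, 6.8]
width: 0.0107
gripper_force: 32.1
```

Run:
```python
from rig import manip
from h import *
a=manip.get_image("scene")["pixels"][100:270,250:470]
b=manip.get_image("top")["pixels"][150:320,90:310]
cv2.imwrite("pics/dn.png",cv2.resize(np.hstack([a,b]),None,fx=1.8,fy=1.8))
s=manip.get_state();print({k:np.round(s[k],3) for k in("clock","position","width","contact_force")})
```

```text
{'clock': np.float64(6.35), 'position': array([0.538, 0.236, 0.303]), 'width': np.float64(0.01), 'contact_force': array([-3.892,  2.898,  7.59 ])}
```

View pics/dn.png

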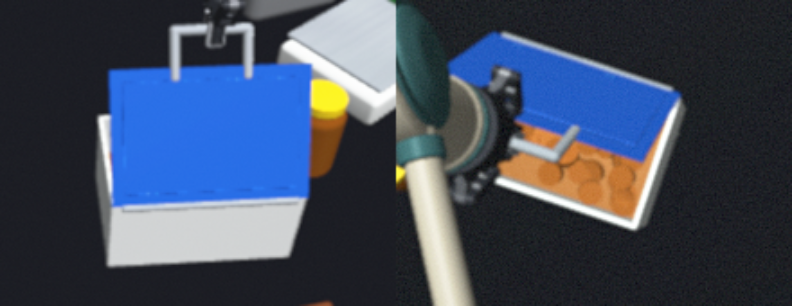

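The bar is at about 1.0 rad, near the rest angle. I'll lower a little more and watch the force.

Emit:
move_arm(steps=[0, 0, 0, -0.0005, 0, -0.0005, -1, 0, 0, 0, -0.001, 0.0005, -0.0005, -1, 0, 0, 0, -0.0015, 0.0005, -0.001, -1, 0, 0, 0, -0.002, 0.0005, -0.0015, -1, 0, 0, 0, -0.0025, 0.001, -0.0015, -1, 0, 0, 0, -0.003, 0.001, -0.002, -1, 0, 0, 0, -0.0035, 0.001, -0.0025, -1, 0, 0, 0, -0.0035, 0.001, -0.0025, -1, 0, 0, 0, -0.0035, 0.001, -0.0025, -1, 0, 0, 0, -0.0035, 0.001, -0.0025, -1])

```text
clock: 7.35
position: [0.5345, 0.2372, 0.3011]
ee_rot: [-0.0, 0.807, 0.59, 0.002]
contact_force: [-4.4, 2.9, 7.8]
width: 0.0109
gripper_force: 32.3
```

Emit:
move_arm(steps=[0, 0, 0, -0.0005, 0, -0.0005, -1, 0, 0, 0, -0.001, 0.0005, -0.001, -1, 0, 0, 0, -0.0015, 0.0005, -0.001, -1, 0, 0, 0, -0.002, 0.0005, -0.0015, -1, 0, 0, 0, -0.0025, 0.001, -0.002, -1, 0, 0, 0, -0.003, 0.001, -0.002, -1, 0, 0, 0, -0.0035, 0.001, -0.0025, -1, 0, 0, 0, -0.004, 0.001, -0.003, -1, 0, 0, 0, -0.004, 0.001, -0.003, -1, 0, 0, 0, -0.004, 0.001, -0.003, -1])

```text
clock: 8.35
position: [0.5333, 0.2376, 0.3003]
ee_rot: [0.002, 0.807, 0.59, 0.005]
contact_force: [-0.4, 0.9, 13.6]
width: 0.011
gripper_force: 32.7
```

Run:
```python
from rig import manip
from h import *
b=manip.get_image("wrist")["pixels"]
cv2.imwrite("pics/dw.png",b)
F=[];s=manip.get_state();print({k:np.round(s[k],3) for k in("clock","position","width","contact_force","effort")})
```

```text
{'clock': np.float64(8.4), 'position': array([0.533, 0.238, 0.3  ]), 'width': np.float64(0.011), 'contact_force': array([-1.818,  1.151, 11.874]), 'effort': array([ -0.377, -34.054, -20.074,  -0.215,   0.038,  -0.063])}
```

View pics/dw.png

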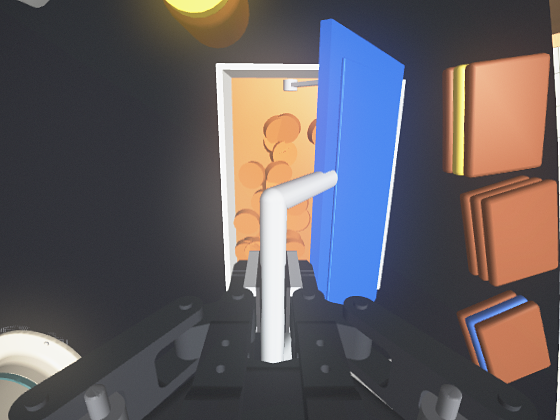

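The last 4 mm command moved the bar only 1.2 mm and the force rose, so the stay is carrying the lid. Its arm shows at (290,85)–(320,83), running under the lid. Next I ease off, open and withdraw upward.

Emit:
move_arm(steps=[0, 0, 0, 0.0015, -0.0005, 0.001, -1, 0, 0, 0, 0.0025, -0.001, 0.002, -1, 0, 0, 0, 0.0025, -0.001, 0.002, -0.5, 0, 0, 0, 0.0025, -0.001, 0.002, -0.1, 0, 0, 0, 0.0025, -0.001, 0.002, 0, 0, 0, 0, 0.0025, -0.001, 0.002, 0, 0, 0, 0, 0.0025, -0.001, 0.012, 0, 0, 0, 0, 0.0025, -0.001, 0.032, 0, 0, 0, 0, 0.0025, -0.001, 0.062, 0, 0, 0, 0, 0.0025, -0.001, 0.1, 0])

```text
clock: 9.4
position: [0.5327, 0.2361, 0.3961]
ee_rot: [-0.0, 0.807, 0.59, -0.001]
contact_force: [1.8, 1.0, 0.2]
width: 0.0423
gripper_force: 0.0
```

Emit:
move_arm(steps=[0, 0, 0, -0.02, 0.006, 0.02, 0, 0, 0, 0, -0.05, 0.016, 0.02, 0, 0, 0, 0, -0.09, 0.03, 0.02, 0, 0, 0, 0, -0.13, 0.04, 0.02, 0, 0, 0, 0, -0.17, 0.055, 0.02, 0, 0, 0, 0, -0.2, 0.07, 0.02, 0, 0, 0, 0, -0.2, 0.07, 0.02, 0, 0, 0, 0, -0.2, 0.07, 0.02, 0, 0, 0, 0, -0.2, 0.07, 0.02, 0, 0, 0, 0, -0.2, 0.07, 0.02, 0])

```text
clock: 10.4
position: [0.3343, 0.306, 0.4157]
ee_rot: [0.0, 0.808, 0.59, -0.0]
contact_force: [-0.0, -0.6, -0.2]
width: 0.0426
gripper_force: 0.0
```

Run:
```python
from rig import manip
from h import *
a=manip.get_image("scene")["pixels"][100:330,120:470]
b=manip.get_image("top")["pixels"][130:360,90:440]
cv2.imwrite("pics/end.png",np.hstack([a,b]))
s=manip.get_state();print({k:np.round(s[k],3) for k in("clock","position","width","contact_force")})
```

```text
{'clock': np.float64(10.5), 'position': array([0.334, 0.306, 0.416]), 'width': np.float64(0.043), 'contact_force': array([-0.273, -0.079, -0.149])}
```

View pics/end.png

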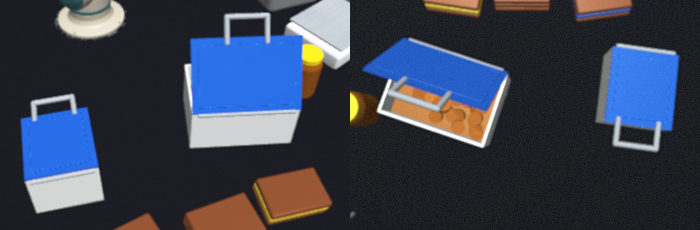

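The wide lid stands propped open with the bar at about (420,92) in the right half. The narrow bin is still shut and the arm is clear, so I'm handing in.

```bash
python3 -c "
from rig import manip
print(manip.sign_off())"
```

```text
the job is handed in; nothing more can be done
None
```

The wide bin's lid is propped open on its stay, the narrow bin was left shut, and the job was handed in at about 10.5 s with the arm clear; no verdict came back.

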